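Line up the microscope objectives by height

TASK

Set the four loose microscope objectives out on the black pads of the steel board in order of height, one on each pad: the shortest on the pad next to the red end stop, then rising along the row to the tallest on the far pad. Each must stand upright with its whole foot on its pad; tip none of them over, and leave the cleaner bottle and the eyepiece where they are.

Things in the scene. Friction and masses are not known exactly. Their poses are not given: they have to be found in the camera images.
- obj_yellow: Loose microscope objective, upright, 40 mm tall (shortest): black cap 29 mm across as foot (lowest 6 mm), dark metal barrel 28 mm across up to 26 mm, then a yellow cone narrowing to 18 mm, lens on top. About 90 g (varies by a third). Origin: centre of its underside; z up. Starts on the bench (z = 0); yaw of no account.
- obj_green: Loose microscope objective, upright, 52 mm tall (second shortest): black cap 29 mm across as foot (lowest 6 mm), dark metal barrel 28 mm across up to 38 mm, then a green cone narrowing to 18 mm, lens on top. About 110 g (varies by a third). Origin: centre of its underside; z up. Starts on the bench (z = 0); yaw of no account.
- obj_blue: Loose microscope objective, upright, 64 mm tall (second tallest): black cap 29 mm across as foot (lowest 6 mm), dark metal barrel 28 mm across up to 50 mm, then a blue cone narrowing to 18 mm, lens on top. About 140 g (varies by a third). Origin: centre of its underside; z up. Starts on the bench (z = 0); yaw of no account.
- obj_white: Loose microscope objective, upright, 76 mm tall (tallest): black cap 29 mm across as foot (lowest 6 mm), dark metal barrel 28 mm across up to 62 mm, then a white cone narrowing to 18 mm, lens on top. About 170 g (varies by a third). Origin: centre of its underside; z up. Starts on the bench (z = 0); yaw of no account.
- pad1: Fixed black rubber disc on the board, 50 mm across, 3 mm thick, next to the red end stop (its face 48 mm from the pad's centre). Origin: centre of its underside, 14 mm above the bench; pad top at z = 0.017. x: along the row, away from the stop. Stop: 14 mm wide, top 26 mm above the bench. The board: fixed steel, 305 x 64 mm, at any angle.
- pad2: Fixed black rubber disc on the board, 50 mm across, 3 mm thick, second from the red end stop. Origin: centre of its underside, 14 mm above the bench; pad top at z = 0.017. x: along the row, away from the stop. Pads stand in a straight row, 70 mm apart.
- pad3: Fixed black rubber disc on the board, 50 mm across, 3 mm thick, third from the red end stop. Origin: centre of its underside, 14 mm above the bench; pad top at z = 0.017. x: along the row, away from the stop. Pads stand in a straight row, 70 mm apart.
- pad4: Fixed black rubber disc on the board, 50 mm across, 3 mm thick, last, farthest from the red end stop. Origin: centre of its underside, 14 mm above the bench; pad top at z = 0.017. x: along the row, away from the stop. Pads stand in a straight row, 70 mm apart.
- cleaner: Bystander: amber bottle 36 mm in diameter, 70 mm tall, black cap, standing on the bench. Origin: centre of its underside. Leave it alone.
- eyepiece: Bystander: eyepiece, 38 mm tall, metal tube 23 mm in diameter with a black head 38 mm in diameter, standing on the bench. Origin: centre of its underside. Leave it alone.
There are look-alikes about, which are no part of the job. Leave any pink look-alike of the obj_green alone.

How it is judged:
By the outcome, as a careful person would: the job done as asked, in the order asked, and still so for the second after the job is handed in, with the robot touching nothing.
It also fails if it takes over 112 s, if anything falls off the work surface, if the arm or the gripper's body presses on something with over 40 N, if the wrist force passes 120 N, or if a joint passes its speed limit or range.

ROBOT

A 6-joint arm with a two-finger parallel gripper is mounted at the origin on the work surface. World frame = base frame: x ahead of the robot, y to its left, z up, the work surface at z = 0. Lengths are in m, angles in rad, forces in N, time in s.
With the tool pointing down it reaches from about 0.375 to 0.9 m from the base axis. Payload 3.1 kg.
Tool frame: the origin (TCP) lies on the centre line of the jaws, within the pads' length; the fingertips stand 14 mm ahead of it and the grasp point (between the pads) lies 5 mm behind it; z points along the fingers, y is the line along which they close (so a half turn about z gives the same grasp; the last joint's range is limited). The gripper opens to 87 mm and grips with 3 to 60 N. Pads are 19 mm wide; open, the fingers measure 117 mm over their backs; the gripper's body (75 mm by 190 mm) begins 51 mm behind the grasp point.
Start: joints at [-0.178, 0.527, 1.433, -0, 1.181, -0.178], TCP at [0.625, 0, 0.237] pointing down, gripper open.
Joint ranges: [-3.08, 3.08], [-0.75, 2.2], [0.22, 2.44], [-1.43, 4.57], [0, 2.65], [-2.85, 2.85]. Speed limits (rad/s): [2.79, 2.79, 3.14, 3.14, 3.14, 3.14].

INTERFACE

Orientations are given as a unit quaternion [x, y, z, w].
In Python, from rig import robot gives the robot as it stands.
- The arm moves only by the tool move_arm, never from a script. Its argument "commands" is a list of rows, each an object with "hand": the finger opening in cm, from 0 to 8.7; "travel": the shift along the tool's x, y, z in cm, a list of three; "twist": the turn, a rotation vector about the tool's x, y, z in degrees, a list of three. In form: [{"hand": hand, "travel": [dx, dy, dz], "twist": [wx, wy, wz]}, ...]. A call has 1 to 5 rows; each row shifts and turns the commanded pose from where the row before left it, along the tool's axes as they then stand; what a row does not reach is not made up. A row lasts 1/12 s, in which the tool goes at most 41.7 mm and 7.16 degrees, less where a joint would pass 70% of its speed; a pose out of reach is approached as far as the arm can. A call is refused whole if a number of a shift passes 4.17 or a number of a turn 7.16, either way. A call with a gripper value outside its range is refused whole. The fingers move at their own pace and stop on an object; "force" is the grip in N (left out, the last holds). Time passes only in rows, so rows that do not move let the fingers close. It gives the time, the measured TCP pose, the force, the opening and the grip force at its end, in the units of the state.
- robot.get_obs(): the state, without advancing time (a new reading comes with each control period).
- robot.camera(name): name is "scene" or "side" or "wrist"; returns a dict with "frame" (420x560x3 uint8, red, green, blue), "fov_y" (degrees; the focal length in pixels is half the picture's height over the tangent of half this angle, whatever the lens; pixels are square), "cx", "cy" (the principal point, pixels), "extrinsics" (4x4, takes a point from camera to world coordinates); the wrist camera has in their place "T_tool_cam" (4x4, takes a point from camera to tool coordinates, whose origin is the TCP and whose axes are the flange's). Camera axes: x right, y down, z forward; pixel columns grow to the right and rows downward; lengths in m; the calibration is good to about 2 mm. A picture is of the moment at which its call begins: read the wrist's pose just before it. There is no depth.
- robot.hand_in(): hands the job in; it is judged then, once.
The state is a dict: "time": time; "q": joint angles; "joint_velocities": joint speeds; "joint_torque": joint torques, N m; "position": TCP position; "tool_rot": TCP orientation; "ft_force": force on the tool from outside, world axes, zero at the start; "moment": the same for the moment, N m; "grip_width": finger opening in m; "grip_force": force on a finger pad.
Only numpy, scipy, OpenCV 4.12 (cv2) and the standard library are available. Lean on these libraries where they do the work, as an engineer would, in place of code of your own. Each camera call takes 0.05 s, during which the arm holds its last target. There are 200 camera calls.

## Working session

There is one attempt and no reset: what is moved stays moved. The work goes in short steps, Python scripts to look and compute and a tool call to move; the robot and the scene stay as the last step left them, time stands still between calls to the robot, and variables do not carry over. Pictures are saved under pics/ and viewed, at most 14 in all, crops included, and the job is handed in when it is done.

Besides the shell and the picture viewer there is one more tool, called after "Emit:" by a JSON object that holds its "fn" and its "kwargs". move_arm: Moves the arm, as the interface text tells. Its arguments: {"type":"object","properties":{"commands":{"type":"array"},"force":{"type":"number"}},"required":["commands"]}

```bash
mkdir -p pics; ls; python3 - <<'E'
from rig import robot
import cv2,json
o=robot.get_obs();print(o)
for n in("scene","side","wrist"):
    c=robot.camera(n);cv2.imwrite(f"pics/{n}0.png",c["frame"][:,:,::-1])
    print(n,{k:(v.tolist() if hasattr(v,'tolist') else v) for k,v in c.items() if k!="frame"})
E
```

```text
pics
{'time': 0.0, 'q': array([-1.78508820e-01,  5.28464335e-01,  1.43389471e+00, -3.81025716e-06,
        1.18137548e+00, -1.78467260e-01]), 'joint_velocities': array([ 0.00014474,  0.00246779,  0.00058725, -0.00069672,  0.0012423 ,
       -0.0004866 ]), 'joint_torque': array([-5.45745443e-04, -4.40045428e+01, -1.76593530e+01,  6.32597599e-02,
        5.83207863e-02, -1.53719384e-04]), 'position': array([6.24306043e-01, 1.48117686e-04, 2.35575134e-01]), 'tool_rot': array([ 7.07120556e-01,  7.07092195e-01, -6.12235237e-04, -8.78675744e-04]), 'ft_force': array([ 0.10765646, -0.18306932,  0.47467948]), 'moment': array([-0.06342853, -0.02876136, -0.02357726]), 'grip_force': 0.0, 'grip_width': 0.08676000929223492}
scene {'fov_y': 51.64737181080337, 'cx': 284.1025087711502, 'cy': 210.04330884396825, 'extrinsics': [[-0.7746648750448683, 0.5119557158424346, -0.3712084002120361, 0.9414805739193681], [0.6321922238431684, 0.6129792084698219, -0.47390872760051556, 0.4244573966637939], [-0.015077250543376417, -0.601795509288638, -0.7985078844420268, 0.7940789675085702], [0.0, 0.0, 0.0, 1.0]]}
side {'fov_y': 51.75723946680965, 'cx': 280.922281189922, 'cy': 208.89687158872948, 'extrinsics': [[-0.8743549943828693, -0.3575210558945454, 0.32814941473326176, 0.3152658947974866], [-0.48520428370632196, 0.6565204672950713, -0.5775445256391029, 0.4924065949684831], [-0.008952478470678676, -0.6641984421953357, -0.7475026973292614, 0.6985881653396474], [0.0, 0.0, 0.0, 1.0]]}
wrist {'fov_y': 70.2670697172613, 'cx': 279.9410880649065, 'cy': 209.55879862808854, 'T_tool_cam': [[-0.0003876157539913348, -0.967962783264794, -0.251093408850768, 0.06891490018081431], [0.9999996777431764, -0.00019866840740715813, -0.0007778460031779214, -0.00019423117087968844], [0.0007030416545407842, -0.25109362943956887, 0.9679625483391877, -0.14687826000863657], [0.0, 0.0, 0.0, 1.0]]}
```

View pics/scene0.png

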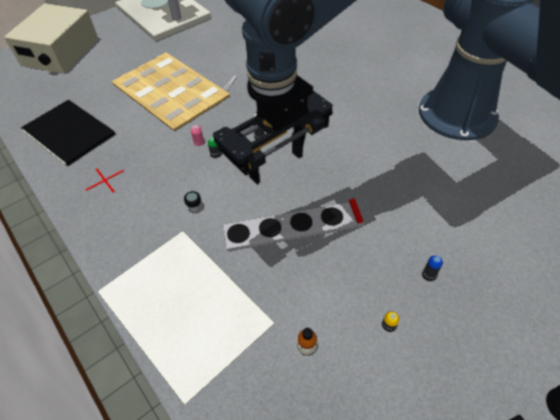

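View pics/side0.png

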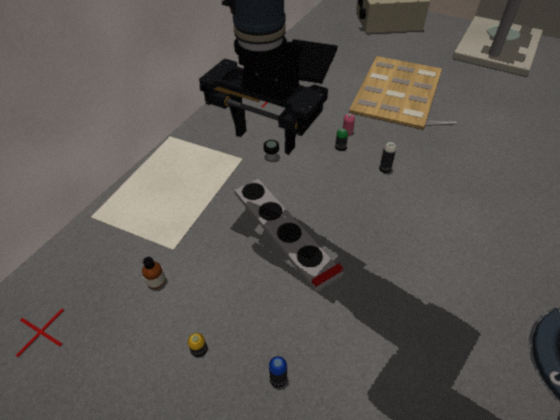

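View pics/wrist0.png

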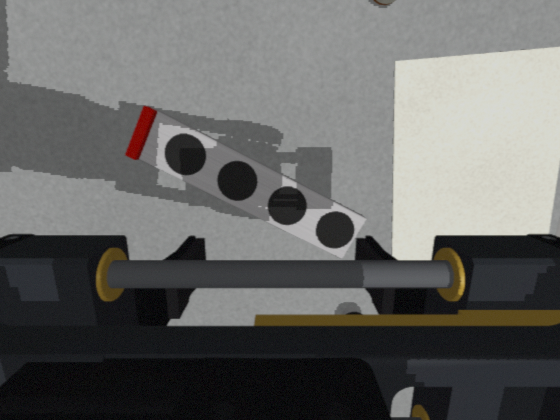

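The scene view shows pads at about (332,216), (301,222), (270,228) and (238,233), with the stop at (356,210). Yellow is at (391,319), blue at (433,265) and green at (213,147), with the pink look-alike at (197,135). The side view adds white at (388,157). The wrist view shows the pads at (185,154), (237,181), (287,206) and (335,230). Next I'll enlarge these and compute positions.

```bash
cat > h.py <<'E'
import numpy as np,cv2
from scipy.spatial.transform import Rotation as R
def ray(c,uv,T=None):
    T=np.array(c["extrinsics"]) if T is None else T
    f=210/np.tan(np.radians(c["fov_y"]/2))
    d=T[:3,:3]@np.array([(uv[0]-c["cx"])/f,(uv[1]-c["cy"])/f,1]);return T[:3,3],d
def onz(c,uv,z,T=None):
    p,d=ray(c,uv,T);return p+d*(z-p[2])/d[2]
def toolT(o):
    T=np.eye(4);T[:3,:3]=R.from_quat(o["tool_rot"]).as_matrix();T[:3,3]=o["position"];return T
def proj(c,P,T=None):
    T=np.array(c["extrinsics"]) if T is None else T
    f=210/np.tan(np.radians(c["fov_y"]/2));q=np.linalg.inv(T)@np.append(P,1)
    return np.array([c["cx"]+f*q[0]/q[2],c["cy"]+f*q[1]/q[2]])
E
python3 - <<'E'
from h import *
from rig import robot
s=robot.camera("scene");d=robot.camera("side");o=robot.get_obs();w=robot.camera("wrist")
Tw=toolT(o)@np.array(w["T_tool_cam"])
print("pads scene",[onz(s,p,.017)[:2].round(4).tolist() for p in[(332,216),(301,222),(270,228),(238,233)]])
print("pads side",[onz(d,p,.017)[:2].round(4).tolist() for p in[(310,256),(289,232),(270,211),(254,191)]])
print("pads wrist",[onz(w,p,.017,Tw)[:2].round(4).tolist() for p in[(185,154),(237,181),(287,206),(335,230)]])
for n,c,l in(("scene",s,dict(y=(391,318,.04),b=(435,259,.064),g=(212,142,.052))),("side",d,dict(y=(196,338,.04),b=(278,360,.064),g=(342,132,.052),w=(390,146,.076)))):
    for k,v in l.items(): print(n,k,onz(c,v[:2],v[2])[:2].round(4))
def crop(c,u,v): return cv2.resize(c["frame"][v-22:v+23,u-22:u+23,::-1],(260,260),interpolation=cv2.INTER_CUBIC)
a=[crop(s,391,320),crop(s,433,266),crop(s,213,147)];b=[crop(d,197,342),crop(d,278,368),crop(d,380,155)]
cv2.imwrite("pics/c1.png",np.vstack([np.hstack(a),np.hstack(b)]))
E
```

```text
pads scene [[0.5092, 0.0441], [0.5725, 0.0125], [0.6347, -0.0185], [0.696, -0.0525]]
pads side [[0.5068, 0.0448], [0.5701, 0.0124], [0.6317, -0.0181], [0.6916, -0.0518]]
pads wrist [[0.5092, 0.0435], [0.5709, 0.0106], [0.6329, -0.0212], [0.6949, -0.0531]]
scene y [0.5972 0.2932]
scene b [0.4533 0.2696]
scene g [ 0.6001 -0.2895]
side y [0.5895 0.2925]
side b [0.4509 0.2688]
side g [ 0.5903 -0.2893]
side w [ 0.4675 -0.2655]
```

View pics/c1.png

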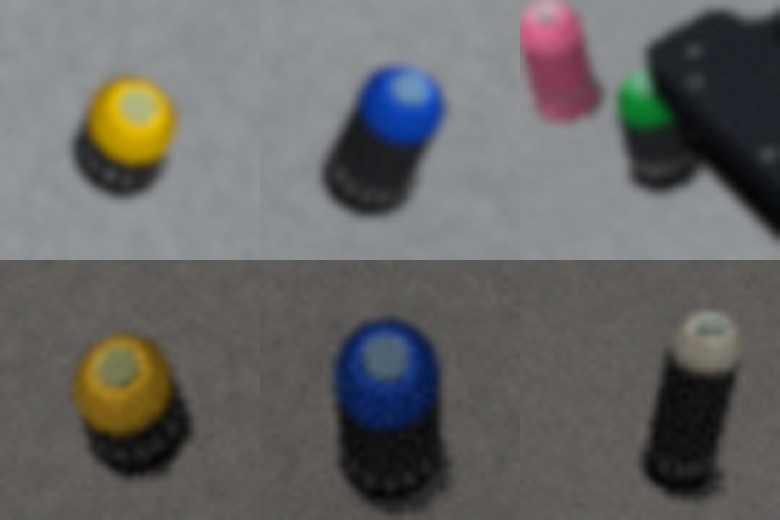

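The lens-disc centres in the enlarged crops are: scene yellow (392.3,315.4), blue (436.5,258.3); side yellow (195,338.3), blue (277.2,362.4), white (390.6,144.2).

```bash
cat >> h.py <<'E'
def delta(o,P,yaw=None):
    "cm along tool axes from the measured pose to P"
    T=toolT(o);return (T[:3,:3].T@(np.array(P)-T[:3,3])*100).round(2)
E
python3 - <<'E'
from h import *
from rig import robot
s=robot.camera("scene");d=robot.camera("side")
for n,c,l in(("scene",s,dict(y=(392.3,315.4,.04),b=(436.5,258.3,.064),pink=(195,128,.052),eyep=(192,196,.038),bottle=(308,332,.07))),("side",d,dict(y=(195,338.3,.04),b=(277.2,362.4,.064),g=(342,132,.052),w=(390.6,144.2,.076),pink=(350,117,.052),eyep=(271,145,.038),bottle=(149,262,.07)))):
    for k,v in l.items(): print(n,k,onz(c,v[:2],v[2])[:2].round(4))
E
```

```text
scene y [0.5916 0.2913]
scene b [0.4499 0.2704]
scene pink [ 0.6051 -0.359 ]
scene eyep [ 0.7238 -0.1875]
scene bottle [0.7396 0.225 ]
side y [0.5906 0.2936]
side b [0.4501 0.2725]
side g [ 0.5903 -0.2893]
side w [ 0.4685 -0.2719]
side pink [ 0.5966 -0.3524]
side eyep [ 0.7232 -0.1825]
side bottle [0.7343 0.2268]
```

Emit:
{"fn": "move_arm", "kwargs": {"commands": [{"hand": 6, "travel": [0, 0, 0], "twist": [0, 0, -7]}, {"hand": 6, "travel": [0, 0, 0], "twist": [0, 0, -7]}, {"hand": 6, "travel": [0, 0, 0], "twist": [0, 0, -7]}, {"hand": 6, "travel": [0, 0, 0], "twist": [0, 0, -7]}, {"hand": 6, "travel": [0, 0, 0], "twist": [0, 0, -7]}], "force": 15}}

```text
time: 0.82
position: [0.6249, 0.0, 0.2366]
tool_rot: [0.459, 0.888, -0.0, -0.0]
ft_force: [0.7, -0.2, 0.2]
grip_width: 0.0633
grip_force: 0.0
```

Emit:
{"fn": "move_arm", "kwargs": {"commands": [{"hand": 6, "travel": [0, 0, 0], "twist": [0, 0, -7]}, {"hand": 6, "travel": [0, 0, 0], "twist": [0, 0, -7]}, {"hand": 6, "travel": [0, 0, 0], "twist": [0, 0, -7]}, {"hand": 6, "travel": [0, 0, 0], "twist": [0, 0, -6.7]}, {"hand": 6, "travel": [0, 0, 0], "twist": [0, 0, 0]}]}}

```text
time: 1.23
position: [0.625, -0.0, 0.2366]
tool_rot: [0.235, 0.972, -0.0, -0.0]
ft_force: [0.4, -0.1, -0.4]
grip_width: 0.06
grip_force: 0.0
```

Emit:
{"fn": "move_arm", "kwargs": {"commands": [{"hand": 6, "travel": [2, 3, 0], "twist": [0, 0, 0]}, {"hand": 6, "travel": [2, 3, 0], "twist": [0, 0, 0]}, {"hand": 6, "travel": [2, 3, 0], "twist": [0, 0, 0]}, {"hand": 6, "travel": [2, 3, 0], "twist": [0, 0, 0]}, {"hand": 6, "travel": [2, 3, 0], "twist": [0, 0, 0]}]}}

```text
time: 1.65
position: [0.6046, 0.1806, 0.2366]
tool_rot: [0.238, 0.971, 0.0, 0.0]
ft_force: [0.8, -0.0, -0.1]
grip_width: 0.0598
grip_force: 0.0
```

Emit:
{"fn": "move_arm", "kwargs": {"commands": [{"hand": 6, "travel": [2, 3, 0], "twist": [0, 0, 0]}, {"hand": 6, "travel": [2, 3, 0], "twist": [0, 0, 0]}, {"hand": 6, "travel": [2.4, 3.4, 0], "twist": [0, 0, 0]}, {"hand": 6, "travel": [0, 0, 4], "twist": [0, 0, 0]}, {"hand": 6, "travel": [0, 0, 4], "twist": [0, 0, 0]}]}}

```text
time: 2.07
position: [0.593, 0.2961, 0.159]
tool_rot: [0.235, 0.972, 0.003, 0.004]
ft_force: [0.4, 0.6, -0.6]
grip_width: 0.0601
grip_force: 0.0
```

```bash
python3 - <<'E'
from h import *
from rig import robot
o=robot.get_obs();w=robot.camera("wrist");Tw=toolT(o)@np.array(w["T_tool_cam"])
cv2.imwrite("pics/w1.png",w["frame"][:,:,::-1])
print(o["position"],delta(o,[.591,.2925,.018]),proj(w,[.591,.2925,.04],Tw))
E
```

```text
[0.59295123 0.29613226 0.15897768] [ 0.1  -0.51 14.09] [274.24073325 208.64936365]
```

View pics/w1.png

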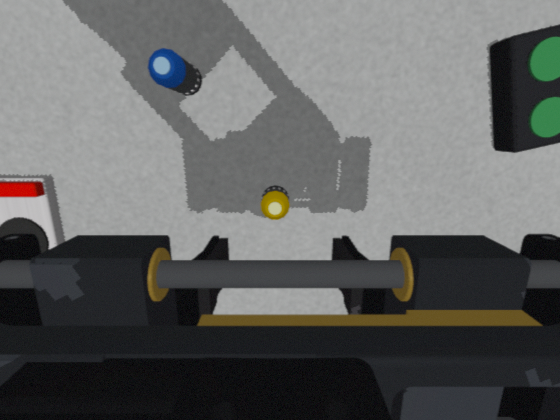

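The wrist view shows yellow's lens top at (275,208), which matches the prediction of (274,209), with blue at (162,65). Now I'll go down and grasp.

Emit:
{"fn": "move_arm", "kwargs": {"commands": [{"hand": 6, "travel": [0, 0, 4], "twist": [0, 0, 0]}, {"hand": 6, "travel": [0, 0, 4], "twist": [0, 0, 0]}, {"hand": 6, "travel": [0, 0, 3], "twist": [0, 0, 0]}, {"hand": 6, "travel": [0, 0, 2], "twist": [0, 0, 0]}, {"hand": 6, "travel": [0, 0, 0.9], "twist": [0, 0, 0]}]}}

```text
time: 2.53
position: [0.5892, 0.291, 0.0145]
tool_rot: [0.237, 0.971, -0.002, -0.003]
ft_force: [-0.7, -0.1, 5.5]
grip_width: 0.0599
grip_force: 3.8
```

Emit:
{"fn": "move_arm", "kwargs": {"commands": [{"hand": 6, "travel": [0, 0, 0], "twist": [0, 0, 0]}, {"hand": 2, "travel": [0, 0, 0], "twist": [0, 0, 0]}, {"hand": 2, "travel": [0, 0, 0], "twist": [0, 0, 0]}, {"hand": 2, "travel": [0, 0, 0], "twist": [0, 0, 0]}, {"hand": 2, "travel": [0, 0, 0], "twist": [0, 0, 0]}]}}

```text
time: 2.95
position: [0.5919, 0.2923, 0.0189]
tool_rot: [0.236, 0.972, 0.001, 0.001]
ft_force: [-0.6, -0.5, 0.2]
grip_width: 0.0407
grip_force: 0.0
```

Emit:
{"fn": "move_arm", "kwargs": {"commands": [{"hand": 2, "travel": [0, 0, 0], "twist": [0, 0, 0]}, {"hand": 2, "travel": [0, 0, 0], "twist": [0, 0, 0]}, {"hand": 2, "travel": [0, 0, 0], "twist": [0, 0, 0]}, {"hand": 2, "travel": [0, 0, 0], "twist": [0, 0, 0]}]}}

```text
time: 3.28
position: [0.5915, 0.2922, 0.0181]
tool_rot: [0.236, 0.972, 0.0, 0.0]
ft_force: [-0.0, -0.3, 3.2]
grip_width: 0.0274
grip_force: 15.0
```

Emit:
{"fn": "move_arm", "kwargs": {"commands": [{"hand": 2, "travel": [0, 0, -1], "twist": [0, 0, 0]}, {"hand": 2, "travel": [0, 0, -2], "twist": [0, 0, 0]}, {"hand": 2, "travel": [0, 0, -3], "twist": [0, 0, 0]}, {"hand": 2, "travel": [0, 0, -2], "twist": [0, 0, 0]}, {"hand": 2, "travel": [-0.2, -1, -1], "twist": [0, 0, 0]}]}}

```text
time: 3.7
position: [0.5904, 0.284, 0.111]
tool_rot: [0.235, 0.972, 0.002, 0.003]
ft_force: [0.8, 0.3, -0.4]
grip_width: 0.0276
grip_force: 15.0
```

Emit:
{"fn": "move_arm", "kwargs": {"commands": [{"hand": 2, "travel": [-0.3, -2, 0], "twist": [0, 0, 0]}, {"hand": 2, "travel": [-0.4, -3, 0], "twist": [0, 0, 0]}, {"hand": 2, "travel": [-0.5, -3, 0], "twist": [0, 0, 0]}, {"hand": 2, "travel": [-0.5, -3, 0], "twist": [0, 0, 0]}, {"hand": 2, "travel": [-0.5, -3, 0], "twist": [0, 0, 0]}]}}

```text
time: 4.12
position: [0.5419, 0.1461, 0.1073]
tool_rot: [0.236, 0.972, -0.0, -0.001]
ft_force: [0.1, -1.2, -0.9]
grip_width: 0.0274
grip_force: 15.0
```

Emit:
{"fn": "move_arm", "kwargs": {"commands": [{"hand": 2, "travel": [-0.5, -3, 0], "twist": [0, 0, 0]}, {"hand": 2, "travel": [-0.5, -3, 0], "twist": [0, 0, 0]}, {"hand": 2, "travel": [-0.3, -3, 0], "twist": [0, 0, 0]}, {"hand": 2, "travel": [-0.2, -1.9, 0], "twist": [0, 0, 0]}, {"hand": 2, "travel": [0, 0, 0], "twist": [0, 0, 0]}]}}

```text
time: 4.53
position: [0.5041, 0.0408, 0.1072]
tool_rot: [0.238, 0.971, -0.001, -0.002]
ft_force: [-0.0, 1.2, -2.0]
grip_width: 0.0273
grip_force: 15.0
```

```bash
python3 - <<'E'
from h import *
from rig import robot
o=robot.get_obs();w=robot.camera("wrist");Tw=toolT(o)@np.array(w["T_tool_cam"])
cv2.imwrite("pics/w2.png",w["frame"][:,:,::-1])
print(o["position"],o["grip_width"],delta(o,[.5084,.0441,.036]),proj(w,[.5084,.0441,.017],Tw),proj(w,[.5084-.889*.048,.0441+.457*.048,.026],Tw))
E
```

```text
[0.50414557 0.04084009 0.10716221] 0.02729155100147473 [-0.25  0.5   7.11] [285.69122166 221.28748246] [285.81198428 164.09695601]
```

View pics/w2.png

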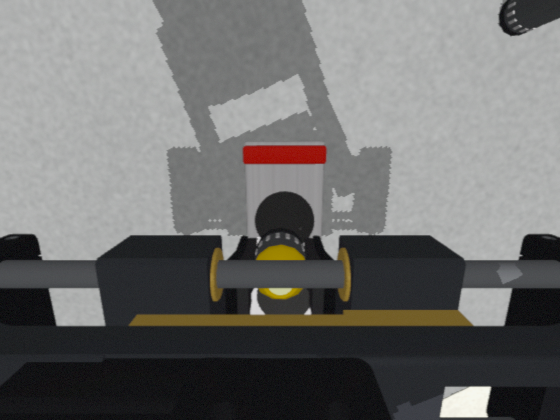

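The pad under the object shows centred at (285,221) and the stop's face at row 163. Both match the prediction, so I'll lower it.

Emit:
{"fn": "move_arm", "kwargs": {"commands": [{"hand": 2, "travel": [0, 0, 1.5], "twist": [0, 0, 0]}, {"hand": 2, "travel": [0, 0, 2], "twist": [0, 0, 0]}, {"hand": 2, "travel": [0, 0, 1.5], "twist": [0, 0, 0]}, {"hand": 2, "travel": [0, 0, 0.9], "twist": [0, 0, 0]}, {"hand": 2, "travel": [0, 0, 0.5], "twist": [0, 0, 0]}]}}

```text
time: 5.0
position: [0.5065, 0.0448, 0.0423]
tool_rot: [0.236, 0.972, -0.0, -0.001]
ft_force: [0.3, -0.4, -1.1]
grip_width: 0.0274
grip_force: 15.0
```

Emit:
{"fn": "move_arm", "kwargs": {"commands": [{"hand": 2, "travel": [0, 0, 0.4], "twist": [0, 0, 0]}, {"hand": 2, "travel": [0, 0, 0.3], "twist": [0, 0, 0]}, {"hand": 2, "travel": [0, 0, 0.2], "twist": [0, 0, 0]}, {"hand": 2, "travel": [0, 0, 0], "twist": [0, 0, 0]}]}}

```text
time: 5.33
position: [0.5074, 0.0442, 0.0351]
tool_rot: [0.236, 0.972, 0.0, 0.0]
ft_force: [1.1, 1.2, -1.0]
grip_width: 0.0275
grip_force: 15.1
```

Emit:
{"fn": "move_arm", "kwargs": {"commands": [{"hand": 2, "travel": [0, 0, 0.1], "twist": [0, 0, 0]}, {"hand": 2, "travel": [0, 0, 0], "twist": [0, 0, 0]}, {"hand": 3.5, "travel": [0, 0, 0], "twist": [0, 0, 0]}, {"hand": 5, "travel": [0, 0, 0], "twist": [0, 0, 0]}, {"hand": 5, "travel": [0, 0, 0], "twist": [0, 0, 0]}]}}

```text
time: 5.75
position: [0.5075, 0.0439, 0.034]
tool_rot: [0.236, 0.972, 0.0, 0.001]
ft_force: [0.2, 0.3, -0.3]
grip_width: 0.0398
grip_force: 0.0
```

Emit:
{"fn": "move_arm", "kwargs": {"commands": [{"hand": 5, "travel": [0, 0, 0], "twist": [0, 0, 0]}, {"hand": 5, "travel": [0, 0, -1], "twist": [0, 0, 0]}, {"hand": 5, "travel": [0, 0, -3], "twist": [0, 0, 0]}, {"hand": 5, "travel": [0, 0, -4], "twist": [0, 0, 0]}, {"hand": 6, "travel": [0, 0, -4], "twist": [0, 0, 0]}]}}

```text
time: 6.17
position: [0.506, 0.0441, 0.1545]
tool_rot: [0.236, 0.972, -0.0, -0.002]
ft_force: [0.8, 0.2, -0.3]
grip_width: 0.0519
grip_force: 0.0
```

```bash
python3 - <<'E'
from h import *
from rig import robot
o=robot.get_obs();print(o["position"],delta(o,[.45,.2715,.03]),delta(o,[.5954,-.290,.024]),delta(o,[.468,-.270,.04]))
E
```

```text
[0.50596923 0.04407448 0.15453498] [15.37 17.65 12.48] [-23.31 -25.57  13.01] [-11.07 -29.64  11.45]
```

Emit:
{"fn": "move_arm", "kwargs": {"commands": [{"hand": 6, "travel": [1.5, 1.6, 0], "twist": [0, 0, 0]}, {"hand": 6, "travel": [2.5, 3, 0], "twist": [0, 0, 0]}, {"hand": 6, "travel": [2.5, 3, 0], "twist": [0, 0, 0]}, {"hand": 6, "travel": [2.5, 3, 0], "twist": [0, 0, 0]}, {"hand": 6, "travel": [2.5, 3, 0], "twist": [0, 0, 0]}]}}

```text
time: 6.58
position: [0.4666, 0.219, 0.1544]
tool_rot: [0.236, 0.972, 0.0, 0.0]
ft_force: [0.7, -1.1, -0.6]
grip_width: 0.0599
grip_force: 0.0
```

Emit:
{"fn": "move_arm", "kwargs": {"commands": [{"hand": 6, "travel": [2.5, 3, 0], "twist": [0, 0, 0]}, {"hand": 6, "travel": [1.5, 1, 0], "twist": [0, 0, 0]}, {"hand": 6, "travel": [0, 0, 1], "twist": [0, 0, 0]}, {"hand": 6, "travel": [0, 0, 2], "twist": [0, 0, 0]}, {"hand": 6, "travel": [0, 0, 0], "twist": [0, 0, 0]}]}}

```text
time: 7.0
position: [0.448, 0.2706, 0.1213]
tool_rot: [0.236, 0.972, -0.002, -0.002]
ft_force: [0.0, 1.2, -0.7]
grip_width: 0.0598
grip_force: 0.0
```

```bash
python3 - <<'E'
from h import *
from rig import robot
o=robot.get_obs();w=robot.camera("wrist");Tw=toolT(o)@np.array(w["T_tool_cam"])
print(o["position"],delta(o,[.45,.2715,.034]),proj(w,[.45,.2715,.064],Tw))
hsv=cv2.cvtColor(w["frame"],cv2.COLOR_RGB2HSV);m=cv2.inRange(hsv,(105,120,50),(130,255,255))
n,l,st,ce=cv2.connectedComponentsWithStats(m);i=1+st[1:,4].argmax();print(st[i],ce[i])
E
```

```text
[0.44796788 0.27063035 0.12132572] [-0.17  0.21  8.73] [282.20114506 233.11936976]
[265 209  35  36 802] [282.04987531 224.87032419]
```

Emit:
{"fn": "move_arm", "kwargs": {"commands": [{"hand": 6, "travel": [0, 0, 2], "twist": [0, 0, 0]}, {"hand": 6, "travel": [0, 0, 3], "twist": [0, 0, 0]}, {"hand": 6, "travel": [0, 0, 2], "twist": [0, 0, 0]}, {"hand": 6, "travel": [0, 0, 1.3], "twist": [0, 0, 0]}, {"hand": 6, "travel": [0, 0, 0.7], "twist": [0, 0, 0]}]}}

```text
time: 7.47
position: [0.45, 0.2703, 0.0325]
tool_rot: [0.237, 0.972, -0.001, -0.001]
ft_force: [-0.3, -0.7, 0.3]
grip_width: 0.0602
grip_force: 0.0
```

Emit:
{"fn": "move_arm", "kwargs": {"commands": [{"hand": 4.5, "travel": [0, 0, 0], "twist": [0, 0, 0]}, {"hand": 2, "travel": [0, 0, 0], "twist": [0, 0, 0]}, {"hand": 2, "travel": [0, 0, 0], "twist": [0, 0, 0]}, {"hand": 2, "travel": [0, 0, 0], "twist": [0, 0, 0]}, {"hand": 2, "travel": [0, 0, 0], "twist": [0, 0, 0]}]}}

```text
time: 7.88
position: [0.4506, 0.2717, 0.0345]
tool_rot: [0.236, 0.972, 0.001, 0.001]
ft_force: [-0.2, 0.3, 0.8]
grip_width: 0.0346
grip_force: 0.0
```

Emit:
{"fn": "move_arm", "kwargs": {"commands": [{"hand": 2, "travel": [0, 0, 0], "twist": [0, 0, 0]}, {"hand": 2, "travel": [0, 0, 0], "twist": [0, 0, 0]}, {"hand": 2, "travel": [0, 0, 0], "twist": [0, 0, 0]}, {"hand": 2, "travel": [0, 0, 0], "twist": [0, 0, 0]}]}}

```text
time: 8.22
position: [0.4503, 0.2716, 0.0342]
tool_rot: [0.236, 0.972, 0.0, 0.0]
ft_force: [-0.8, -1.3, 5.7]
grip_width: 0.0269
grip_force: 15.0
```

Emit:
{"fn": "move_arm", "kwargs": {"commands": [{"hand": 2, "travel": [0, 0, -1], "twist": [0, 0, 0]}, {"hand": 2, "travel": [0, 0, -2], "twist": [0, 0, 0]}, {"hand": 2, "travel": [0, 0, -3], "twist": [0, 0, 0]}, {"hand": 2, "travel": [0, 0, -3], "twist": [0, 0, 0]}, {"hand": 2, "travel": [-1, -0.6, -1], "twist": [0, 0, 0]}]}}

```text
time: 8.63
position: [0.4568, 0.2632, 0.1371]
tool_rot: [0.235, 0.972, 0.002, 0.002]
ft_force: [0.5, -0.3, -1.4]
grip_width: 0.0271
grip_force: 15.0
```

Emit:
{"fn": "move_arm", "kwargs": {"commands": [{"hand": 2, "travel": [-2, -1.2, 0], "twist": [0, 0, 0]}, {"hand": 2, "travel": [-2.5, -1.5, 0], "twist": [0, 0, 0]}, {"hand": 2, "travel": [-2.5, -1.5, 0], "twist": [0, 0, 0]}, {"hand": 2, "travel": [-2.5, -1.5, 0], "twist": [0, 0, 0]}, {"hand": 2, "travel": [-2.5, -1.5, 0], "twist": [0, 0, 0]}]}}

```text
time: 9.05
position: [0.53, 0.1407, 0.1331]
tool_rot: [0.236, 0.972, -0.0, -0.0]
ft_force: [1.8, -0.1, -1.2]
grip_width: 0.0268
grip_force: 15.0
```

Emit:
{"fn": "move_arm", "kwargs": {"commands": [{"hand": 2, "travel": [-2.5, -1.5, 0], "twist": [0, 0, 0]}, {"hand": 2, "travel": [-2.5, -1.5, 0], "twist": [0, 0, 0]}, {"hand": 2, "travel": [-2.5, -1.5, 0], "twist": [0, 0, 0]}, {"hand": 2, "travel": [-2.5, -1.5, 0], "twist": [0, 0, 0]}, {"hand": 2, "travel": [-2.5, -1.5, 0], "twist": [0, 0, 0]}]}}

```text
time: 9.47
position: [0.6065, 0.0165, 0.1328]
tool_rot: [0.236, 0.972, -0.0, -0.001]
ft_force: [0.3, 0.0, -0.8]
grip_width: 0.0269
grip_force: 15.0
```

Emit:
{"fn": "move_arm", "kwargs": {"commands": [{"hand": 2, "travel": [-2.3, -1.3, 0], "twist": [0, 0, 0]}, {"hand": 2, "travel": [-1.3, -0.7, 0], "twist": [0, 0, 0]}, {"hand": 2, "travel": [-0.5, -0.3, 0], "twist": [0, 0, 0]}, {"hand": 2, "travel": [0, 0, 0], "twist": [0, 0, 0]}, {"hand": 2, "travel": [0, 0, 0], "twist": [0, 0, 0]}]}}

```text
time: 9.88
position: [0.631, -0.0198, 0.133]
tool_rot: [0.236, 0.972, 0.0, -0.001]
ft_force: [-0.8, 1.0, -1.5]
grip_width: 0.0263
grip_force: 15.0
```

```bash
python3 - <<'E'
from h import *
from rig import robot
o=robot.get_obs();w=robot.camera("wrist");Tw=toolT(o)@np.array(w["T_tool_cam"])
cv2.imwrite("pics/w3.png",w["frame"][:,:,::-1])
print(o["position"],o["grip_width"],delta(o,[.6328,-.02,.052]),proj(w,[.6328,-.02,.017],Tw),proj(w,[.5706,.012,.017],Tw),proj(w,[.5084,.0441,.057],Tw))
E
```

```text
[ 0.63097542 -0.01982956  0.13295373] 0.026343296523731706 [-0.19  0.07  8.09] [280.38371662 212.52302864] [280.27078901 133.37142927] [280.29489528  24.93370615]
```

View pics/w3.png

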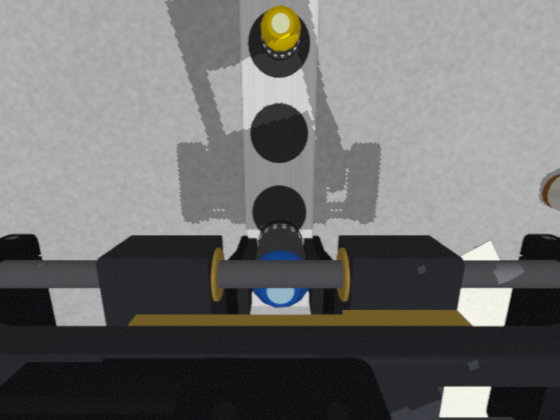

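Pad3 is at (279,212) as predicted, and yellow stands centred on pad1. Lowering blue.

Emit:
{"fn": "move_arm", "kwargs": {"commands": [{"hand": 2, "travel": [-0.1, 0, 1.5], "twist": [0, 0, 0]}, {"hand": 2, "travel": [0, 0, 2], "twist": [0, 0, 0]}, {"hand": 2, "travel": [0, 0, 2], "twist": [0, 0, 0]}, {"hand": 2, "travel": [0, 0, 1.2], "twist": [0, 0, 0]}, {"hand": 2, "travel": [0, 0, 0.7], "twist": [0, 0, 0]}]}}

```text
time: 10.35
position: [0.6313, -0.0194, 0.0578]
tool_rot: [0.235, 0.972, 0.0, -0.002]
ft_force: [0.2, 0.7, -0.5]
grip_width: 0.0267
grip_force: 15.0
```

Emit:
{"fn": "move_arm", "kwargs": {"commands": [{"hand": 2, "travel": [0, 0, 0.4], "twist": [0, 0, 0]}, {"hand": 2, "travel": [0, 0, 0.3], "twist": [0, 0, 0]}, {"hand": 2, "travel": [0, 0, 0.2], "twist": [0, 0, 0]}, {"hand": 2, "travel": [0, 0, 0], "twist": [0, 0, 0]}, {"hand": 2, "travel": [0, 0, 0], "twist": [0, 0, 0]}]}}

```text
time: 10.77
position: [0.6339, -0.0212, 0.0514]
tool_rot: [0.236, 0.972, 0.0, 0.001]
ft_force: [-0.5, -1.1, -0.7]
grip_width: 0.0268
grip_force: 15.0
```

Emit:
{"fn": "move_arm", "kwargs": {"commands": [{"hand": 3, "travel": [0, 0, 0], "twist": [0, 0, 0]}, {"hand": 4, "travel": [0, 0, 0], "twist": [0, 0, 0]}, {"hand": 5, "travel": [0, 0, 0], "twist": [0, 0, 0]}, {"hand": 5, "travel": [0, 0, 0], "twist": [0, 0, 0]}, {"hand": 5, "travel": [0, 0, -0.5], "twist": [0, 0, 0]}]}}

```text
time: 11.18
position: [0.6325, -0.021, 0.055]
tool_rot: [0.236, 0.972, -0.0, -0.001]
ft_force: [-0.4, 0.2, -0.3]
grip_width: 0.0467
grip_force: 0.0
```

Emit:
{"fn": "move_arm", "kwargs": {"commands": [{"hand": 5, "travel": [0, 0, -2], "twist": [0, 0, 0]}, {"hand": 5, "travel": [0, 0, -4], "twist": [0, 0, 0]}, {"hand": 5, "travel": [0, 0, -4], "twist": [0, 0, 0]}, {"hand": 6, "travel": [0, 0, -2], "twist": [0, 0, 0]}, {"hand": 6, "travel": [0, 0, 0], "twist": [0, 0, 0]}]}}

```text
time: 11.6
position: [0.637, -0.0218, 0.1821]
tool_rot: [0.236, 0.972, 0.0, 0.006]
ft_force: [0.5, -0.0, 0.4]
grip_width: 0.0561
grip_force: 0.0
```

```bash
python3 - <<'E'
from h import *
from rig import robot
s=robot.camera("scene");d=robot.camera("side")
def crop(c,u,v,r): return cv2.resize(c["frame"][v-r:v+r,u-r:u+r,::-1],(390,390),interpolation=cv2.INTER_CUBIC)
cv2.imwrite("pics/c2.png",np.hstack([crop(s,213,147,30),crop(d,365,148,40)]))
o=robot.get_obs();print(o["position"])
E
```

```text
[ 0.63355532 -0.02116424  0.17684515]
```

View pics/c2.png

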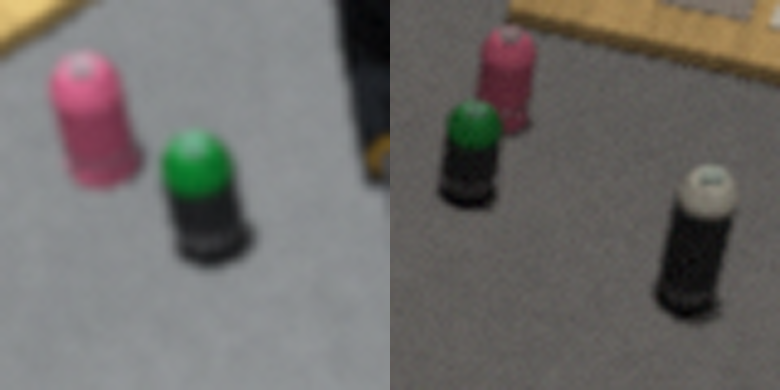

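Green's lens centre is at scene (212.5,138.5) and side (342.6,130.2). White's is at side (391,144.7).

```bash
python3 - <<'E'
from h import *
from rig import robot
s=robot.camera("scene");d=robot.camera("side")
print(onz(s,(212.5,138.5),.052),onz(d,(342.6,130.2),.052),onz(d,(391,144.7),.076))
o=robot.get_obs();print(o["position"],delta(o,[.591,-.293,.024]),delta(o,[.468,-.27,.04]))
E
```

```text
[ 0.59239163 -0.29896014  0.052     ] [ 0.59176908 -0.29625665  0.052     ] [ 0.46710158 -0.27071239  0.076     ]
[ 0.63194763 -0.02086823  0.17425013] [ -8.89 -26.05  15.02] [  3.1  -29.65  13.46]
```

Emit:
{"fn": "move_arm", "kwargs": {"commands": [{"hand": 6, "travel": [-0.5, -1.5, 0], "twist": [0, 0, 0]}, {"hand": 6, "travel": [-1, -3, 0], "twist": [0, 0, 0]}, {"hand": 6, "travel": [-1, -3, 0], "twist": [0, 0, 0]}, {"hand": 6, "travel": [-1, -3, 0], "twist": [0, 0, 0]}, {"hand": 6, "travel": [-1, -3, 0], "twist": [0, 0, 0]}]}}

```text
time: 12.22
position: [0.6097, -0.1622, 0.1731]
tool_rot: [0.236, 0.972, 0.0, -0.002]
ft_force: [0.4, 0.0, -0.3]
grip_width: 0.06
grip_force: 0.0
```

Emit:
{"fn": "move_arm", "kwargs": {"commands": [{"hand": 6, "travel": [-1, -3, 0], "twist": [0, 0, 0]}, {"hand": 6, "travel": [-1, -3, 0], "twist": [0, 0, 0]}, {"hand": 6, "travel": [-1, -3, 0], "twist": [0, 0, 0]}, {"hand": 6, "travel": [-1, -2.5, 0], "twist": [0, 0, 0]}, {"hand": 6, "travel": [-0.5, -1.4, 0], "twist": [0, 0, 0]}]}}

```text
time: 12.63
position: [0.5906, -0.2999, 0.1732]
tool_rot: [0.237, 0.971, 0.0, -0.002]
ft_force: [-0.5, 0.3, -0.6]
grip_width: 0.0602
grip_force: 0.0
```

Emit:
{"fn": "move_arm", "kwargs": {"commands": [{"hand": 6, "travel": [0, 0, 0], "twist": [0, 0, 0]}, {"hand": 6, "travel": [0, 0, 0], "twist": [0, 0, 0]}, {"hand": 6, "travel": [0, 0, 0], "twist": [0, 0, 0]}]}}

```text
time: 12.88
position: [0.5917, -0.295, 0.1745]
tool_rot: [0.236, 0.972, 0.001, -0.001]
ft_force: [0.1, -0.4, 0.2]
grip_width: 0.0601
grip_force: 0.0
```

```bash
python3 - <<'E'
from h import *
from rig import robot
o=robot.get_obs();w=robot.camera("wrist");Tw=toolT(o)@np.array(w["T_tool_cam"])
cv2.imwrite("pics/w4.png",w["frame"][:,:,::-1])
print(o["position"],delta(o,[.592,-.2965,.024]),proj(w,[.592,-.2965,.052],Tw),proj(w,[.467,-.2707,.076],Tw))
E
```

```text
[ 0.59168099 -0.29502834  0.17446954] [-0.14 -0.14 15.05] [278.20854157 209.97576994] [232.16967197  59.73664847]
```

View pics/w4.png

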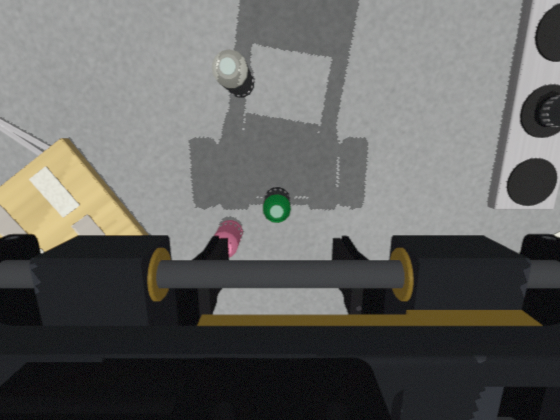

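Green's lens is at (277,212) as predicted and white's is at (228,66). Pink at about (228,240) is close to the left finger, so I'll turn the wrist 28° to clear it.

Emit:
{"fn": "move_arm", "kwargs": {"commands": [{"hand": 5.5, "travel": [0, 0, 1], "twist": [0, 0, 7]}, {"hand": 5.5, "travel": [0, 0, 2], "twist": [0, 0, 7]}, {"hand": 5.5, "travel": [0, 0, 2], "twist": [0, 0, 7]}, {"hand": 5.5, "travel": [0, 0, 1], "twist": [0, 0, 7]}, {"hand": 5.5, "travel": [0, 0, 0], "twist": [0, 0, 0]}]}}

```text
time: 13.35
position: [0.5907, -0.2936, 0.1127]
tool_rot: [0.464, 0.886, 0.001, -0.003]
ft_force: [-0.2, -0.1, -0.1]
grip_width: 0.0552
grip_force: 0.0
```

```bash
python3 - <<'E'
from h import *
from rig import robot
o=robot.get_obs();w=robot.camera("wrist");Tw=toolT(o)@np.array(w["T_tool_cam"])
print(o["position"],delta(o,[.592,-.297,.024]),proj(w,[.592,-.297,.052],Tw))
hsv=cv2.cvtColor(w["frame"],cv2.COLOR_RGB2HSV)
for n,lo,hi in(("g",(55,120,40),(85,255,255)),("p",(160,80,80),(179,255,255))):
    m=cv2.inRange(hsv,lo,hi);k,l,st,ce=cv2.connectedComponentsWithStats(m)
    if k>1: i=1+st[1:,4].argmax();print(n,st[i],ce[i])
s=robot.camera("scene");P=onz(s,(195.5,126.9),.052);print(P,delta(o,P))
E
```

```text
[ 0.59073479 -0.29361005  0.11273686] [-0.41 -0.07  8.87] [278.86791673 234.66682999]
g [262 214  34  35 737] [278.26187246 229.30122117]
p [227 288  34  27 579] [243.86010363 297.62003454]
[ 0.60201176 -0.3615996   0.052     ] [-6.27 -2.93  6.04]
```

Emit:
{"fn": "move_arm", "kwargs": {"commands": [{"hand": 5.5, "travel": [-0.2, 0, 2], "twist": [0, 0, 0]}, {"hand": 5.5, "travel": [0, 0, 3], "twist": [0, 0, 0]}, {"hand": 5.5, "travel": [0, 0, 2], "twist": [0, 0, 0]}, {"hand": 5.5, "travel": [0, 0, 1.2], "twist": [0, 0, 0]}, {"hand": 5.5, "travel": [0, 0, 0.7], "twist": [0, 0, 0]}]}}

```text
time: 13.87
position: [0.5933, -0.298, 0.0259]
tool_rot: [0.463, 0.886, 0.0, -0.0]
ft_force: [-0.6, 0.2, 0.5]
grip_width: 0.0551
grip_force: 0.0
```

Emit:
{"fn": "move_arm", "kwargs": {"commands": [{"hand": 4.5, "travel": [0, 0, 0], "twist": [0, 0, 0]}, {"hand": 2, "travel": [0, 0, 0], "twist": [0, 0, 0]}, {"hand": 2, "travel": [0, 0, 0], "twist": [0, 0, 0]}, {"hand": 2, "travel": [0, 0, 0], "twist": [0, 0, 0]}, {"hand": 2, "travel": [0, 0, 0], "twist": [0, 0, 0]}]}}

```text
time: 14.28
position: [0.5939, -0.2991, 0.0278]
tool_rot: [0.464, 0.886, -0.0, 0.001]
ft_force: [0.0, -0.5, -0.8]
grip_width: 0.0297
grip_force: 0.0
```

Emit:
{"fn": "move_arm", "kwargs": {"commands": [{"hand": 2, "travel": [0, 0, 0], "twist": [0, 0, 0]}, {"hand": 2, "travel": [0, 0, 0], "twist": [0, 0, 0]}, {"hand": 2, "travel": [0, 0, 0], "twist": [0, 0, 0]}, {"hand": 2, "travel": [0, 0, 0], "twist": [0, 0, 0]}]}}

```text
time: 14.62
position: [0.5937, -0.2991, 0.0277]
tool_rot: [0.464, 0.886, -0.0, 0.001]
ft_force: [-1.2, -0.0, 5.7]
grip_width: 0.0267
grip_force: 15.0
```

Emit:
{"fn": "move_arm", "kwargs": {"commands": [{"hand": 2, "travel": [0, 0, -1], "twist": [0, 0, 0]}, {"hand": 2, "travel": [0, 0, -2], "twist": [0, 0, 0]}, {"hand": 2, "travel": [0, 0, -3], "twist": [0, 0, 0]}, {"hand": 2, "travel": [0, 0, -3], "twist": [0, 0, 0]}, {"hand": 2, "travel": [0, 0, -1], "twist": [0, 0, -4]}]}}

```text
time: 15.03
position: [0.5951, -0.2998, 0.1311]
tool_rot: [0.432, 0.902, -0.001, 0.003]
ft_force: [0.3, -0.8, -0.1]
grip_width: 0.0268
grip_force: 15.0
```

Emit:
{"fn": "move_arm", "kwargs": {"commands": [{"hand": 2, "travel": [0, 0, 0], "twist": [0, 0, -6]}, {"hand": 2, "travel": [0, 0, 0], "twist": [0, 0, -6]}, {"hand": 2, "travel": [0, 0, 0], "twist": [0, 0, -6]}, {"hand": 2, "travel": [0, 0, 0], "twist": [0, 0, -6]}, {"hand": 2, "travel": [0.8, 1.2, 0], "twist": [0, 0, 0]}]}}

```text
time: 15.45
position: [0.592, -0.2865, 0.1268]
tool_rot: [0.236, 0.972, -0.001, 0.001]
ft_force: [1.0, -0.6, -0.1]
grip_width: 0.0269
grip_force: 15.0
```

Emit:
{"fn": "move_arm", "kwargs": {"commands": [{"hand": 2, "travel": [1.5, 2.5, 0], "twist": [0, 0, 0]}, {"hand": 2, "travel": [1.6, 2.6, 0], "twist": [0, 0, 0]}, {"hand": 2, "travel": [1.6, 2.6, 0], "twist": [0, 0, 0]}, {"hand": 2, "travel": [1.6, 2.6, 0], "twist": [0, 0, 0]}, {"hand": 2, "travel": [1.6, 2.6, 0], "twist": [0, 0, 0]}]}}

```text
time: 15.87
position: [0.5794, -0.1308, 0.1265]
tool_rot: [0.238, 0.971, 0.0, -0.001]
ft_force: [0.8, 1.1, -0.8]
grip_width: 0.0269
grip_force: 15.0
```

Emit:
{"fn": "move_arm", "kwargs": {"commands": [{"hand": 2, "travel": [1.6, 2.6, 0], "twist": [0, 0, 0]}, {"hand": 2, "travel": [1.6, 2.6, 0], "twist": [0, 0, 0]}, {"hand": 2, "travel": [1.6, 2.6, 0], "twist": [0, 0, 0]}, {"hand": 2, "travel": [1.5, 2.5, 0], "twist": [0, 0, 0]}, {"hand": 2, "travel": [0.9, 1.6, 0], "twist": [0, 0, 0]}]}}

```text
time: 16.28
position: [0.569, 0.0094, 0.1265]
tool_rot: [0.237, 0.972, 0.001, -0.001]
ft_force: [-0.1, 0.1, -0.8]
grip_width: 0.0262
grip_force: 15.0
```

Emit:
{"fn": "move_arm", "kwargs": {"commands": [{"hand": 2, "travel": [0.3, 0.6, 0], "twist": [0, 0, 0]}, {"hand": 2, "travel": [0, 0, 0], "twist": [0, 0, 0]}, {"hand": 2, "travel": [0, 0, 0], "twist": [0, 0, 0]}, {"hand": 2, "travel": [0, 0, 0], "twist": [0, 0, 0]}]}}

```text
time: 16.62
position: [0.5715, 0.0111, 0.1266]
tool_rot: [0.237, 0.972, -0.0, 0.0]
ft_force: [-0.3, -1.2, -1.0]
grip_width: 0.027
grip_force: 15.0
```

```bash
python3 - <<'E'
from h import *
from rig import robot
o=robot.get_obs();w=robot.camera("wrist");Tw=toolT(o)@np.array(w["T_tool_cam"])
cv2.imwrite("pics/w5.png",w["frame"][:,:,::-1])
print(o["position"],o["tool_rot"],o["grip_width"],delta(o,[.5706,.012,.0455]),proj(w,[.5706,.012,.017],Tw))
E
```

```text
[0.57152443 0.01105941 0.12661906] [ 2.36758852e-01  9.71568396e-01 -1.86132734e-04  2.51909870e-04] 0.027006819181948093 [0.13 0.04 8.11] [280.09032897 210.75710752]
```

View pics/w5.png

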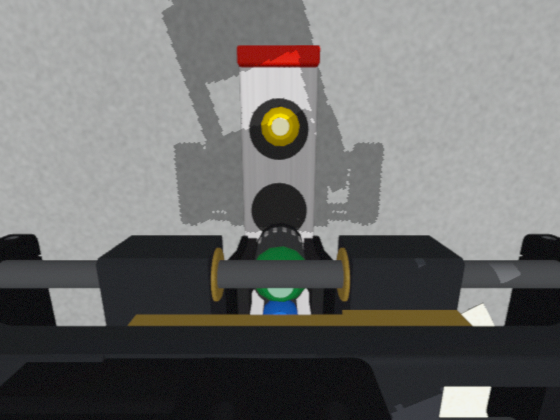

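Pad2 is centred at (279,210) as predicted. Lowering green.

Emit:
{"fn": "move_arm", "kwargs": {"commands": [{"hand": 2, "travel": [0.1, 0, 1.5], "twist": [0, 0, 0]}, {"hand": 2, "travel": [0, 0, 2], "twist": [0, 0, 0]}, {"hand": 2, "travel": [0, 0, 2], "twist": [0, 0, 0]}, {"hand": 2, "travel": [0, 0, 1.1], "twist": [0, 0, 0]}, {"hand": 2, "travel": [0, 0, 0.7], "twist": [0, 0, 0]}]}}

```text
time: 17.08
position: [0.5697, 0.0115, 0.052]
tool_rot: [0.237, 0.972, -0.0, -0.001]
ft_force: [-0.1, 0.7, -1.1]
grip_width: 0.0269
grip_force: 15.0
```

Emit:
{"fn": "move_arm", "kwargs": {"commands": [{"hand": 2, "travel": [0, 0, 0.4], "twist": [0, 0, 0]}, {"hand": 2, "travel": [0, 0, 0.3], "twist": [0, 0, 0]}, {"hand": 2, "travel": [0, 0, 0.2], "twist": [0, 0, 0]}, {"hand": 2, "travel": [0, 0, 0], "twist": [0, 0, 0]}, {"hand": 2, "travel": [0, 0, 0], "twist": [0, 0, 0]}]}}

```text
time: 17.5
position: [0.5709, 0.0125, 0.0452]
tool_rot: [0.236, 0.972, 0.0, 0.001]
ft_force: [0.8, -0.2, -1.3]
grip_width: 0.0264
grip_force: 15.0
```

Emit:
{"fn": "move_arm", "kwargs": {"commands": [{"hand": 2, "travel": [0, 0, 0.1], "twist": [0, 0, 0]}, {"hand": 2, "travel": [0, 0, 0], "twist": [0, 0, 0]}, {"hand": 3, "travel": [0, 0, 0], "twist": [0, 0, 0]}, {"hand": 4, "travel": [0, 0, 0], "twist": [0, 0, 0]}, {"hand": 5, "travel": [0, 0, 0], "twist": [0, 0, 0]}]}}

```text
time: 17.92
position: [0.5705, 0.0125, 0.0437]
tool_rot: [0.236, 0.972, 0.0, 0.0]
ft_force: [-0.1, 0.1, 0.2]
grip_width: 0.0362
grip_force: 0.0
```

Emit:
{"fn": "move_arm", "kwargs": {"commands": [{"hand": 5, "travel": [0, 0, 0], "twist": [0, 0, 0]}, {"hand": 5, "travel": [0, 0, -1], "twist": [0, 0, 0]}, {"hand": 5, "travel": [0, 0, -3], "twist": [0, 0, 0]}, {"hand": 5, "travel": [0, 0, -4], "twist": [0, 0, 0]}, {"hand": 6, "travel": [0, 0, -4], "twist": [0, 0, 0]}]}}

```text
time: 18.33
position: [0.5694, 0.0127, 0.1644]
tool_rot: [0.236, 0.972, -0.0, -0.002]
ft_force: [1.0, -0.1, 0.4]
grip_width: 0.0521
grip_force: 0.0
```

Emit:
{"fn": "move_arm", "kwargs": {"commands": [{"hand": 6, "travel": [0, -1, -2], "twist": [0, 0, 0]}, {"hand": 6, "travel": [-0.4, -3, 0], "twist": [0, 0, 0]}, {"hand": 6, "travel": [-0.4, -3.5, 0], "twist": [0, 0, 0]}, {"hand": 6, "travel": [-0.4, -3.5, 0], "twist": [0, 0, 0]}, {"hand": 6, "travel": [-0.5, -3.5, 0], "twist": [0, 0, 0]}]}}

```text
time: 18.75
position: [0.5182, -0.1249, 0.1846]
tool_rot: [0.235, 0.972, -0.0, 0.0]
ft_force: [-0.1, -0.8, 0.8]
grip_width: 0.0598
grip_force: 0.0
```

Emit:
{"fn": "move_arm", "kwargs": {"commands": [{"hand": 6, "travel": [-0.4, -3.5, 0], "twist": [0, 0, 0]}, {"hand": 6, "travel": [-0.4, -3.5, 0], "twist": [0, 0, 0]}, {"hand": 6, "travel": [-0.4, -3.5, 0], "twist": [0, 0, 0]}, {"hand": 6, "travel": [-0.4, -3, 0], "twist": [0, 0, 0]}, {"hand": 6, "travel": [-0.4, -1.9, 0], "twist": [0, 0, 0]}]}}

```text
time: 19.17
position: [0.4649, -0.273, 0.1843]
tool_rot: [0.237, 0.971, -0.001, 0.0]
ft_force: [-0.2, -0.1, -0.3]
grip_width: 0.06
grip_force: 0.0
```

Emit:
{"fn": "move_arm", "kwargs": {"commands": [{"hand": 6, "travel": [0, 0, 0], "twist": [0, 0, 0]}, {"hand": 6, "travel": [0, 0, 0], "twist": [0, 0, 0]}, {"hand": 6, "travel": [0, 0, 0], "twist": [0, 0, 0]}]}}

```text
time: 19.42
position: [0.4659, -0.2692, 0.1837]
tool_rot: [0.236, 0.972, 0.0, -0.0]
ft_force: [-0.1, -0.2, 0.1]
grip_width: 0.06
grip_force: 0.0
```

```bash
python3 - <<'E'
from h import *
from rig import robot
o=robot.get_obs();w=robot.camera("wrist");Tw=toolT(o)@np.array(w["T_tool_cam"])
cv2.imwrite("pics/w6.png",w["frame"][:,:,::-1])
print(o["position"],delta(o,[.467,-.2707,.042]),proj(w,[.467,-.2707,.076],Tw))
E
```

```text
[ 0.46593845 -0.26924819  0.18373773] [-0.17 -0.09 14.17] [278.6070739  214.57555392]
```

View pics/w6.png

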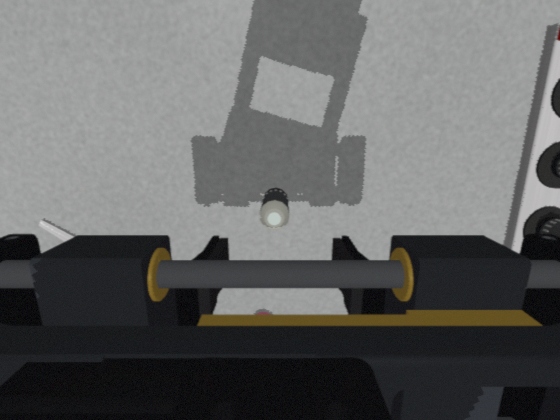

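White's lens is at (274,217), so I need a shift of about −0.4 cm in tool y and −0.3 cm in tool x. Then down.

Emit:
{"fn": "move_arm", "kwargs": {"commands": [{"hand": 6, "travel": [-0.3, -0.4, 1.5], "twist": [0, 0, 0]}, {"hand": 6, "travel": [0, 0, 3], "twist": [0, 0, 0]}, {"hand": 6, "travel": [0, 0, 3], "twist": [0, 0, 0]}, {"hand": 6, "travel": [0, 0, 2.5], "twist": [0, 0, 0]}, {"hand": 6, "travel": [0, 0, 2], "twist": [0, 0, 0]}]}}

```text
time: 19.88
position: [0.4668, -0.2728, 0.0619]
tool_rot: [0.235, 0.972, 0.001, -0.001]
ft_force: [-0.3, 0.1, -0.5]
grip_width: 0.0596
grip_force: 0.0
```

Emit:
{"fn": "move_arm", "kwargs": {"commands": [{"hand": 6, "travel": [0, 0, 1.3], "twist": [0, 0, 0]}, {"hand": 6, "travel": [0, 0, 0.7], "twist": [0, 0, 0]}, {"hand": 5, "travel": [0, 0, 0], "twist": [0, 0, 0]}, {"hand": 4, "travel": [0, 0, 0], "twist": [0, 0, 0]}, {"hand": 2, "travel": [0, 0, 0], "twist": [0, 0, 0]}]}}

```text
time: 20.3
position: [0.4677, -0.275, 0.0445]
tool_rot: [0.236, 0.972, -0.0, 0.001]
ft_force: [-0.7, 1.2, -0.5]
grip_width: 0.0477
grip_force: 0.0
```

Emit:
{"fn": "move_arm", "kwargs": {"commands": [{"hand": 2, "travel": [0, 0, 0], "twist": [0, 0, 0]}, {"hand": 2, "travel": [0, 0, 0], "twist": [0, 0, 0]}, {"hand": 2, "travel": [0, 0, 0], "twist": [0, 0, 0]}, {"hand": 2, "travel": [0, 0, 0], "twist": [0, 0, 0]}, {"hand": 2, "travel": [0, 0, 0], "twist": [0, 0, 0]}]}}

```text
time: 20.72
position: [0.4673, -0.2754, 0.0442]
tool_rot: [0.236, 0.972, -0.0, 0.001]
ft_force: [-0.0, 1.2, 4.8]
grip_width: 0.0264
grip_force: 15.0
```

Emit:
{"fn": "move_arm", "kwargs": {"commands": [{"hand": 2, "travel": [0, 0, 0], "twist": [0, 0, 0]}, {"hand": 2, "travel": [0, 0, 0], "twist": [0, 0, 0]}], "force": 18}}

```text
time: 20.88
position: [0.4673, -0.2754, 0.0442]
tool_rot: [0.236, 0.972, -0.0, 0.001]
ft_force: [-0.4, 0.5, 5.1]
grip_width: 0.0269
grip_force: 18.0
```

Emit:
{"fn": "move_arm", "kwargs": {"commands": [{"hand": 2, "travel": [0, 0, -1], "twist": [0, 0, 0]}, {"hand": 2, "travel": [0, 0, -3], "twist": [0, 0, 0]}, {"hand": 2, "travel": [0, 0, -3], "twist": [0, 0, 0]}, {"hand": 2, "travel": [0, 0, -3], "twist": [0, 0, 0]}, {"hand": 2, "travel": [-0.3, 1, -1], "twist": [0, 0, 0]}]}}

```text
time: 21.3
position: [0.4749, -0.2696, 0.1576]
tool_rot: [0.237, 0.972, -0.002, 0.002]
ft_force: [0.0, -0.5, -1.2]
grip_width: 0.0269
grip_force: 17.9
```

Emit:
{"fn": "move_arm", "kwargs": {"commands": [{"hand": 2, "travel": [-0.7, 2, 0], "twist": [0, 0, 0]}, {"hand": 2, "travel": [-0.9, 2.7, 0], "twist": [0, 0, 0]}, {"hand": 2, "travel": [-0.9, 2.7, 0], "twist": [0, 0, 0]}, {"hand": 2, "travel": [-0.9, 2.7, 0], "twist": [0, 0, 0]}, {"hand": 2, "travel": [-0.9, 2.7, 0], "twist": [0, 0, 0]}]}}

```text
time: 21.72
position: [0.5713, -0.1724, 0.1537]
tool_rot: [0.236, 0.972, 0.0, -0.001]
ft_force: [0.3, -0.4, -1.0]
grip_width: 0.0266
grip_force: 17.9
```

Emit:
{"fn": "move_arm", "kwargs": {"commands": [{"hand": 2, "travel": [-0.9, 2.7, 0], "twist": [0, 0, 0]}, {"hand": 2, "travel": [-0.9, 2.7, 0], "twist": [0, 0, 0]}, {"hand": 2, "travel": [-0.9, 2.7, 0], "twist": [0, 0, 0]}, {"hand": 2, "travel": [-0.9, 2.7, 0], "twist": [0, 0, 0]}, {"hand": 2, "travel": [-0.8, 2.7, 0], "twist": [0, 0, 0]}]}}

```text
time: 22.13
position: [0.6724, -0.0725, 0.1534]
tool_rot: [0.236, 0.972, -0.0, -0.001]
ft_force: [0.2, 0.2, -1.2]
grip_width: 0.0265
grip_force: 17.9
```

Emit:
{"fn": "move_arm", "kwargs": {"commands": [{"hand": 2, "travel": [-0.6, 2, 0], "twist": [0, 0, 0]}, {"hand": 2, "travel": [-0.4, 1, 0], "twist": [0, 0, 0]}, {"hand": 2, "travel": [0, 0, 0], "twist": [0, 0, 0]}, {"hand": 2, "travel": [0, 0, 0], "twist": [0, 0, 0]}, {"hand": 2, "travel": [0, 0, 0], "twist": [0, 0, 0]}]}}

```text
time: 22.55
position: [0.6935, -0.0527, 0.1532]
tool_rot: [0.236, 0.972, -0.0, -0.001]
ft_force: [0.2, 0.4, -0.8]
grip_width: 0.0268
grip_force: 17.9
```

```bash
python3 - <<'E'
from h import *
from rig import robot
o=robot.get_obs();w=robot.camera("wrist");Tw=toolT(o)@np.array(w["T_tool_cam"])
cv2.imwrite("pics/w7.png",w["frame"][:,:,::-1])
print(o["position"],o["grip_width"],delta(o,[.695,-.0521,.062]),proj(w,[.695,-.0521,.017],Tw))
E
```

```text
[ 0.69345547 -0.05269628  0.15320909] 0.026837301675008526 [-0.13  0.13  9.12] [281.06879731 206.46745611]
```

View pics/w7.png

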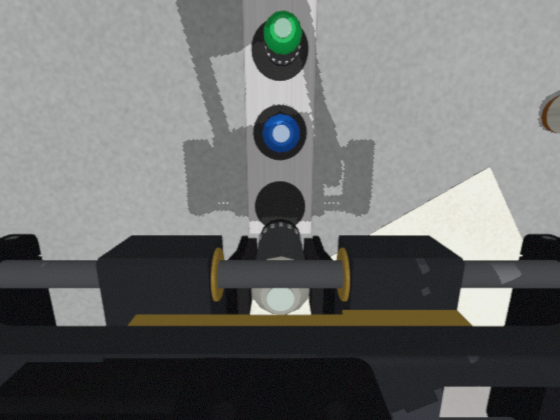

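Pad4 is at (280,206) as predicted. Green and blue stand centred. Lowering white.

Emit:
{"fn": "move_arm", "kwargs": {"commands": [{"hand": 2, "travel": [-0.1, 0, 1.5], "twist": [0, 0, 0]}, {"hand": 2, "travel": [0, 0, 2.4], "twist": [0, 0, 0]}, {"hand": 2, "travel": [0, 0, 2.4], "twist": [0, 0, 0]}, {"hand": 2, "travel": [0, 0, 1.3], "twist": [0, 0, 0]}, {"hand": 2, "travel": [0, 0, 0.7], "twist": [0, 0, 0]}]}}

```text
time: 23.02
position: [0.6935, -0.0529, 0.0682]
tool_rot: [0.237, 0.972, -0.0, -0.002]
ft_force: [-0.6, -0.7, -0.8]
grip_width: 0.0263
grip_force: 17.9
```

Emit:
{"fn": "move_arm", "kwargs": {"commands": [{"hand": 2, "travel": [0, 0, 0.4], "twist": [0, 0, 0]}, {"hand": 2, "travel": [0, 0, 0.3], "twist": [0, 0, 0]}, {"hand": 2, "travel": [0, 0, 0.2], "twist": [0, 0, 0]}, {"hand": 2, "travel": [0, 0, 0], "twist": [0, 0, 0]}, {"hand": 2, "travel": [0, 0, 0], "twist": [0, 0, 0]}]}}

```text
time: 23.43
position: [0.6963, -0.0522, 0.0625]
tool_rot: [0.236, 0.972, 0.0, 0.001]
ft_force: [0.8, 0.1, -0.8]
grip_width: 0.027
grip_force: 17.9
```

Emit:
{"fn": "move_arm", "kwargs": {"commands": [{"hand": 2, "travel": [0, 0, 0.1], "twist": [0, 0, 0]}, {"hand": 2, "travel": [0, 0, 0.1], "twist": [0, 0, 0]}, {"hand": 2, "travel": [0, 0, 0], "twist": [0, 0, 0]}, {"hand": 3, "travel": [0, 0, 0], "twist": [0, 0, 0]}, {"hand": 4, "travel": [0, 0, 0], "twist": [0, 0, 0]}]}}

```text
time: 23.85
position: [0.6961, -0.0522, 0.0601]
tool_rot: [0.236, 0.972, 0.0, 0.001]
ft_force: [0.6, 0.5, 0.4]
grip_width: 0.0315
grip_force: 0.0
```

Emit:
{"fn": "move_arm", "kwargs": {"commands": [{"hand": 5, "travel": [0, 0, 0], "twist": [0, 0, 0]}, {"hand": 5, "travel": [0, 0, 0], "twist": [0, 0, 0]}, {"hand": 5, "travel": [0, 0, -1], "twist": [0, 0, 0]}, {"hand": 5, "travel": [0, 0, -3], "twist": [0, 0, 0]}, {"hand": 5, "travel": [0, 0, -4], "twist": [0, 0, 0]}]}}

```text
time: 24.27
position: [0.6929, -0.0516, 0.1368]
tool_rot: [0.236, 0.972, -0.0, -0.004]
ft_force: [0.7, 0.2, 0.2]
grip_width: 0.0493
grip_force: 0.0
```

Emit:
{"fn": "move_arm", "kwargs": {"commands": [{"hand": 5, "travel": [0, 0, -4], "twist": [0, 0, 0]}, {"hand": 5, "travel": [-2, 0, -2], "twist": [0, 0, 0]}, {"hand": 5, "travel": [-3, 0, 0], "twist": [0, 0, 0]}, {"hand": 5, "travel": [-3, 0, 0], "twist": [0, 0, 0]}, {"hand": 5, "travel": [0, 0, 0], "twist": [0, 0, 0]}]}}

```text
time: 24.68
position: [0.7714, -0.0923, 0.2011]
tool_rot: [0.237, 0.972, -0.001, 0.004]
ft_force: [0.3, -1.1, -0.2]
grip_width: 0.05
grip_force: 0.0
```

```bash
python3 - <<'E'
from h import *
from rig import robot
s=robot.camera("scene");d=robot.camera("side");w=robot.camera("wrist")
a=cv2.resize(s["frame"][170:260,200:380],(400,200),interpolation=cv2.INTER_CUBIC)
b=cv2.resize(d["frame"][160:300,210:350],(400,400),interpolation=cv2.INTER_CUBIC)
c=cv2.resize(w["frame"],(400,300))
L=np.vstack([a,c,np.zeros((100,400,3),np.uint8)]);Rr=np.vstack([b,cv2.resize(s["frame"],(266,200))[:,:266] if 0 else np.pad(cv2.resize(s["frame"],(266,200)),((0,0),(0,134),(0,0)))])
cv2.imwrite("pics/f.png",np.hstack([L,Rr])[:,:,::-1]);o=robot.get_obs();print(o["position"],o["time"])
E
```

```text
[ 0.76596128 -0.08860882  0.1990657 ] 24.8333
```

View pics/f.png

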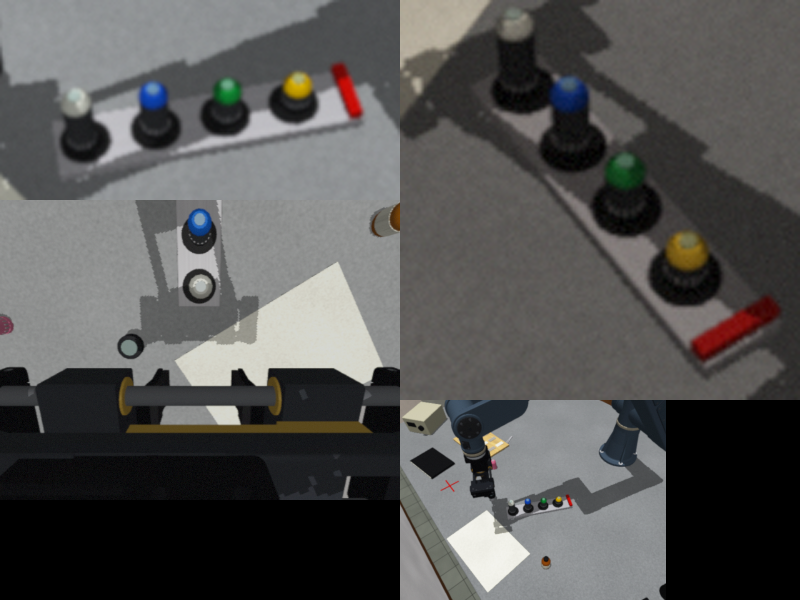

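All four stand upright and centred on their pads: yellow beside the red stop, then green, blue and white (montage, top left: (298,85), (227,92), (153,97), (76,102)). The bottle and the eyepiece have not moved. Handing in.

```bash
python3 -c "
from rig import robot
print(robot.hand_in())"
```

```text
the job is handed in; nothing more can be done
None
```

The job is handed in: the four objectives stand upright, one per pad, yellow, green, blue, white in order from the red stop, with the cleaner bottle, eyepiece and pink look-alike left where they were; hand-in returned no verdict.

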